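# Fit the knife and the coarse hole plate into a meat grinder head

### The job

Put the washed meat grinder head together: slide the two-wing knife onto the splined drive end of the auger until it is fully home on its shoulder, then lay the coarse hole plate over it, turned so that one of its rim notches goes over the key in the mouth and the plate lies fully home and flat on the knife. Feel the parts into place gently, lowering them all the way instead of forcing or dropping them, let go of both, and leave the fine plate where it lies.

Things in the scene. Friction and masses are not known exactly. Their poses are not given: they have to be found in the camera images.
- head: Cast grinder head, fixed, standing mouth up on the worktop: 140 mm high, barrel and mouth 100 mm across; a feed tube sticks out 108 mm sideways along its +x. Origin: centre of its underside, on the mouth's axis (z, up). Anything fitted in it seats with 3 to 10 N; more than 40 N between the parts damages them.
- head_mouth (a point): Centre of the mouth in the plane of its rim, 140 mm above the head's origin, same axes. The mouth is a round bore of 85 mm diameter; 23 mm below the rim lies the auger's shoulder (34 mm diameter).
- mouth_key (a point): Top of the key: a rib on the bore's wall at the head's +x, 6 mm wide, standing 4 mm out of the wall towards the axis, from 3.5 mm below the rim downwards. The point is the middle of its inner upper edge.
- spline_top (a point): Drive end of the auger on the mouth's axis; the point is the top of its spline, 128 mm above the head's origin. Spline 20 mm across, core 13 mm, six teeth 4 mm wide, top 1 mm bevelled, reaching 11 mm down to the shoulder. A 12 mm round pilot pin stands on it, 15 mm high. The teeth's angle is NOT given by this pose, differs each time (60 degree pitch); the auger is stiff and stays put under a light touch.
- knife_center (a point): Steel two-wing knife lying flat; the point is its centre, 7 mm above its underside. Hexagonal hub 30 mm across flats, 14 mm high; grasp it by the flats facing its own +x and -x. Wings along its own +y and -y reach 35.5 mm, 14 mm wide, tops flush with the hub, undersides 4 mm above the hub's. Fully home this point is 124 mm above the head's origin; off phase it stays 11 mm higher, on the teeth. 0.2 kg.
- knife_hole (a point): Middle of the knife's splined through hole, at its upper face (14 mm above the underside), same axes as the knife. Six slots 5.5 mm wide, 21.6 mm across, 14.8 mm across the lands between; one slot points along its own +x. Any of the six angles on the spline will do.
- coarse_plate_hub (a point): Hole plate with 14 large holes (9 mm), lying hub up: disc 82 mm across, 10 mm thick, on it a hexagonal hub 28 mm across flats, 16 mm high, flats facing its own +x and -x (and every 60 degrees), bore 14.4 mm. The point is the middle of the hub, 18 mm above the underside. Fully home on the knife it is 149 mm above the head's origin; resting on the key about 5 mm higher. 0.32 kg.
- coarse_plate_notch (a point): One of the coarse plate's two rim notches, at its own -y (the other is opposite, at +y); either may take the key. Each is 9 mm wide and 4 mm deep, right through the disc. The point is the middle of the notch at its bottom, half-way up the disc.
- fine_plate_hub (a point): Another hole plate of the same shape and size but with many small holes (4 mm). Not needed: leave it where it is. The point is the middle of its hub, 18 mm above its underside.

How it is judged:
By the outcome, as a careful person would: the job done as asked, in the order asked, and still so for the second after the job is handed in, with the robot touching nothing.
It also fails if it takes over 72 s, if anything falls off the work surface, if the arm or the gripper's body presses on something with over 40 N, if the wrist force passes 120 N, or if a joint passes its speed limit or range.

### The arm

A 7-joint arm with a two-finger parallel gripper is mounted at the origin on a cart in front of the work surface, level with it; the furniture and walls round the work are solid. World frame = base frame: x ahead of the robot, y to its left, z up, the work surface at z = 0. Lengths are in m, angles in rad, forces in N, time in s.
With the tool pointing down it reaches from about 0.35 to 0.9 m from the base axis. Payload 8.1 kg.
Tool frame: the origin (TCP) lies at the very end of the fingers, on their centre line; the grasp point (between the pads) lies 19 mm behind it; y points along the fingers, x is the direction in which the jaws open and shut, and the axes are right-handed (so a half turn about y gives the same grasp; the last joint's range is limited). The gripper opens to 92 mm and grips with 3 to 60 N. Pads are 19 mm wide; open, the fingers measure 130 mm over their backs; the gripper's body (75 mm by 190 mm) begins 47 mm behind the grasp point.
Start: joints at [-1.373, 0.434, 0.025, 1.573, -0.012, 1.134, -0.075], TCP at [0.185, 0.597, 0.227] pointing down, gripper open.
Joint ranges: [-2.62, 2.62], [-0.44, 2.09], [-1.27, 1.32], [0.08, 2.57], [-1.32, 4.46], [0.12, 2], [-2.74, 2.74]. Speed limits (rad/s): [2.22, 2.22, 3.01, 3.01, 3.14, 3.14, 3.14].

### API

Orientations are given as a rotation vector (axis times angle).
In Python, from cell import arm, imaging gives the robot as it stands. The module is installed in compiled form; this text tells all that it offers.
- The arm moves only by the tool send_rows, never from a script. Its argument "steps" is a list of rows, each a list of 5 numbers: the opening, from 0 (shut) to 1 (fully open), then the shift along the tool's x, y, z in cm, then the turn about the tool's y in rad. In form: [[jaw, x, y, z, roll], ...]. A call has 1 to 20 rows; each row is the pose to reach, as a shift and turn from the pose commanded when the call began, along the tool's axes at that moment; what a row does not reach only later rows make up. A row lasts 1/8 s, in which the tool goes at most 62.5 mm and 10.7 degrees, less where a joint would pass 70% of its speed; a pose out of reach is approached as far as the arm can. A call with a gripper value outside its range is refused whole. The fingers move at their own pace and stop on an object; "squeeze" is the grip in N (left out, the last holds). Time passes only in rows, so rows that repeat a pose let the fingers close. It gives the time, the measured TCP pose, the force and the opening at its end, in the units of the state.
- arm.observe(): the state, without advancing time (a new reading comes with each control period).
- imaging.get_image(name): name is "scene" or "side" or "wrist"; returns the picture (400x640x3 uint8, blue, green, red); there is no depth.
- imaging.camera_params(name): a dict with "camera_matrix" (3x3 intrinsics, pixels), "distortion" ([k1, k2, p1, p2, k3] as OpenCV has them; the pictures are not rectified), "position" and "orientation" of the camera in the world; the wrist camera has in their place "mount" (4x4, takes a point from camera to tool coordinates, whose origin is the TCP and whose axes are the tool frame's). Camera axes: x right, y down, z forward; pixel columns grow to the right and rows downward; lengths in m; the calibration is good to about 2 mm. A picture is of the moment at which its call begins: read the wrist's pose just before it. camera_params takes no time and is no camera call.
- arm.sign_off(): hands the job in, once; it reports no verdict.
The state is a dict: "clock": time; "joints": joint angles; "dq": joint speeds; "joint_efforts": joint torques, N m; "position": TCP position; "ee_rot": TCP orientation; "force": force on the tool from outside, world axes, zero at the start; "ft_torque": the same for the moment, N m; "width": opening from 0.0 (shut) to 1.0 (fully open).
Only numpy, scipy, OpenCV 4.12 (cv2) and the standard library are available. Lean on these libraries where they do the work, as an engineer would, in place of code of your own. Each camera call takes 0.05 s, during which the arm holds its last target.

## Working session

There is one attempt and no reset: what is moved stays moved. The work goes in short steps, Python scripts to look and compute and a tool call to move; the robot and the scene stay as the last step left them, time stands still between calls to the robot, and variables do not carry over. Pictures are saved under pics/ and viewed, and the job is handed in when it is done.

Besides the shell and the picture viewer there is one more tool, called after "Emit:" in YAML: its name, and indented under it one key for each argument. send_rows: Moves the arm, as the interface text tells. Its arguments: {"type":"object","properties":{"steps":{"type":"array","items":{"type":"array","items":{"type":"number"}}},"squeeze":{"type":"number"}},"required":["steps"]}

```bash
mkdir -p pics
cat > h.py <<'E'
import numpy as np, cv2
from cell import arm, imaging
from scipy.spatial.transform import Rotation as R
E
python3 - <<'E'
from h import *
s=arm.observe()
for k,v in s.items(): print(k,np.round(v,4))
for n in ["scene","side","wrist"]:
    im=imaging.get_image(n); cv2.imwrite(f"pics/{n}0.png",im)
    p=imaging.camera_params(n); print(n,{k:np.round(v,4).tolist() for k,v in p.items()})
E
```

```text
clock 0.0
joints [-1.3726  0.4352  0.025   1.5741 -0.0116  1.134  -0.0751]
dq [-0.0001  0.0018 -0.0007 -0.0017  0.0004  0.0009 -0.0004]
joint_efforts [-8.00000e-04 -6.67869e+01  9.84400e-01 -3.14465e+01 -6.06000e-02
  4.31000e-02  2.00000e-04]
position [0.1851 0.5964 0.2259]
ee_rot [-1.3377 -0.9839  0.9858]
force [-0.1169 -1.0511 -0.4352]
ft_torque [ 0.0041 -0.0054  0.0335]
width 1.0016
scene {'camera_matrix': [[510.6734, 0.0, 320.7068], [0.0, 510.6734, 194.524], [0.0, 0.0, 1.0]], 'distortion': [-0.1438, 0.0, 0.0, 0.0, 0.0], 'position': [-0.3515, 0.5658, 0.5379], 'orientation': [-1.1972, 1.8983, -1.2244]}
side {'camera_matrix': [[379.4291, 0.0, 322.0756], [0.0, 379.4291, 195.1586], [0.0, 0.0, 1.0]], 'distortion': [-0.04, 0.0, 0.0, 0.0, 0.0], 'position': [0.143, -0.5599, 0.4428], 'orientation': [-1.9269, 0.4889, -0.3401]}
wrist {'camera_matrix': [[314.0622, 0.0, 318.7319], [0.0, 314.0622, 197.8894], [0.0, 0.0, 1.0]], 'distortion': [-0.0463, 0.0, 0.0, 0.0, 0.0], 'mount': [[1.0, 0.0005, 0.0006, 0.0007], [-0.0004, -0.2582, 0.9661, -0.1578], [0.0007, -0.9661, -0.2582, 0.0701], [0.0, 0.0, 0.0, 1.0]]}
```

View pics/scene0.png

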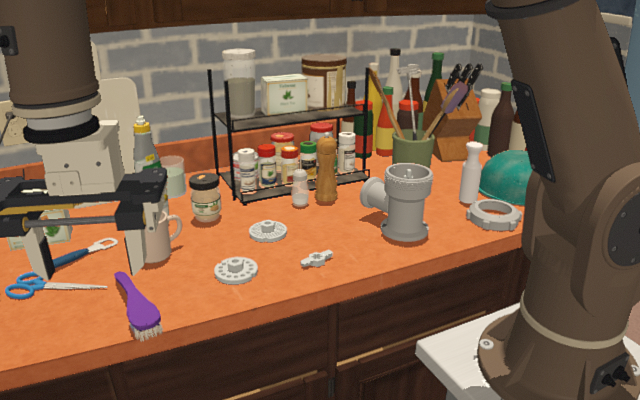

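View pics/side0.png

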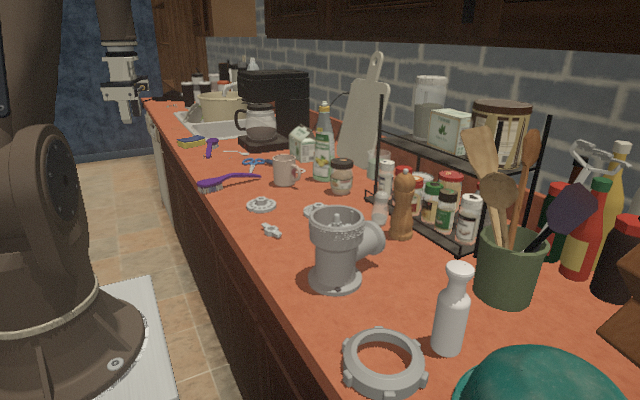

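View pics/wrist0.png

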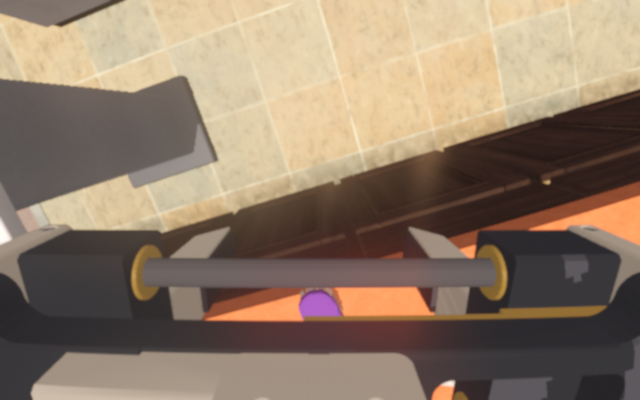

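```bash
cat >> h.py <<'E'
def cam(n,st=None):
    p=imaging.camera_params(n); K=np.array(p["camera_matrix"]);D=np.array(p["distortion"])
    if n=="wrist":
        T=np.eye(4);T[:3,:3]=R.from_rotvec(st["ee_rot"]).as_matrix();T[:3,3]=st["position"]
        T=T@np.array(p["mount"]); return K,D,T[:3,:3],T[:3,3]
    return K,D,R.from_rotvec(p["orientation"]).as_matrix(),np.array(p["position"])
def ray(c,uv):
    K,D,Rm,t=c
    q=cv2.undistortPoints(np.array([[uv]],float),K,D)[0,0]
    d=Rm@np.array([q[0],q[1],1]); return t,d/np.linalg.norm(d)
def onz(c,uv,z):
    t,d=ray(c,uv); return t+d*(z-t[2])/d[2]
def tri(obs):
    A=np.zeros((3,3));b=np.zeros(3);L=[]
    for c,uv in obs:
        t,d=ray(c,uv);P=np.eye(3)-np.outer(d,d);A+=P;b+=P@t;L.append((t,P))
    x=np.linalg.solve(A,b); return x,[np.linalg.norm(P@(x-t)) for t,P in L]
def proj(c,X):
    K,D,Rm,t=c
    X=np.atleast_2d(X)
    return cv2.projectPoints((X-t)@Rm,np.zeros(3),np.zeros(3),K,D)[0][:,0]
def crop(im,box,f,fn):
    x0,y0,x1,y1=box
    o=cv2.resize(im[y0:y1,x0:x1],None,fx=f,fy=f,interpolation=cv2.INTER_CUBIC)
    st=10 if f>=5 else 20
    for x in range((x0//st+1)*st,x1,st):
        cv2.line(o,((x-x0)*f,0),((x-x0)*f,6),(0,0,255),1);cv2.putText(o,str(x),((x-x0)*f-9,16),0,.33,(0,0,255),1)
    for y in range((y0//st+1)*st,y1,st):
        cv2.line(o,(0,(y-y0)*f),(6,(y-y0)*f),(0,0,255),1);cv2.putText(o,str(y),(8,(y-y0)*f+4),0,.33,(0,0,255),1)
    cv2.imwrite(fn,o)
E
python3 - <<'E'
from h import *
s=cv2.imread("pics/scene0.png");d=cv2.imread("pics/side0.png")
crop(s,(200,200,340,300),5,"pics/sc1.png")
crop(s,(350,150,450,250),5,"pics/sc2.png")
crop(d,(240,190,400,300),5,"pics/sd1.png")
E
```

```text
(no output)
```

View pics/sc1.png

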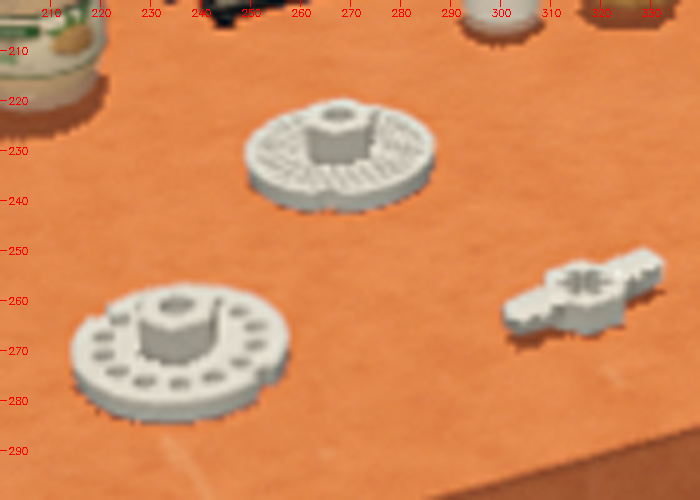

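View pics/sc2.png

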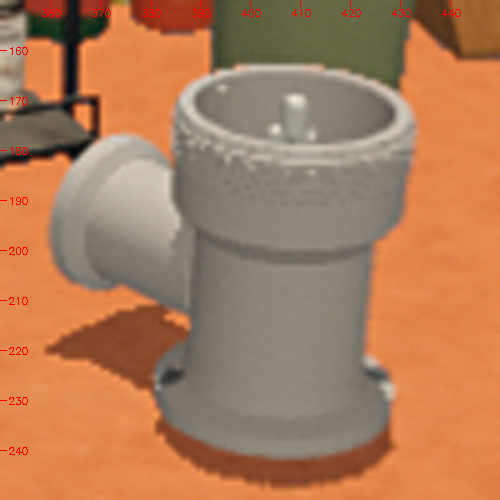

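View pics/sd1.png

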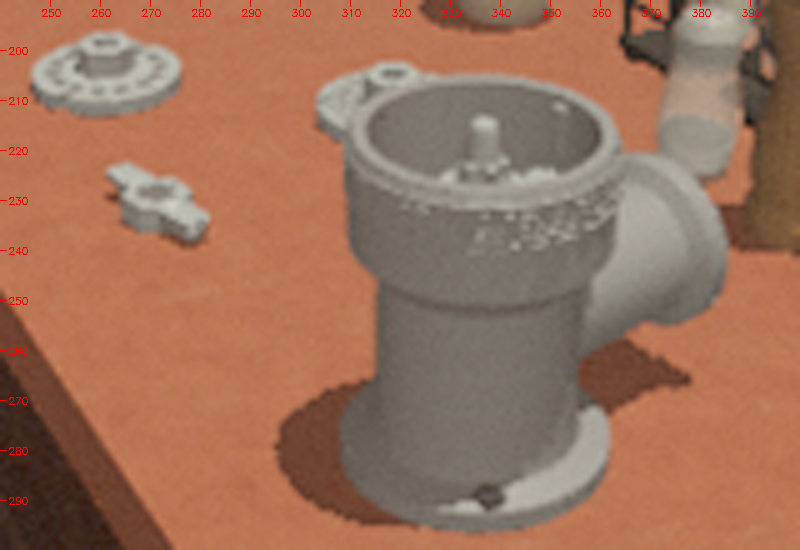

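Scene view: coarse plate's hub top is near (235.5,261), with notches at about (217,264) and (254,276). The fine plate is at (267,222), the knife hole at (316,256) and the head's pin top at (408.5,170). Side view: coarse hub top (262,198), knife hole (271,228), pin top (336.5,215), key (352,211).

Run:
```python
from h import *
a=cam("scene");b=cam("side")
for n,u,v in [("coarsehubtop .026",(235.5,261),(261.5,198)),("knifetop .014",(316,256.5),(271,228)),("pintop .143",(408.5,169.8),(336.5,214.5)),("rimcentre .14",(408.5,174.5),(337,217.5)),("key",(394.5,167.5),(352,211.5)),("fine",(267.5,222.5),(319,204))]:
    x,e=tri([(a,u),(b,v)]);print(n,x.round(4),np.round(e,4))
for n,u in [("wing-",(304,262)),("wing+",(330,253))]: print(n,onz(a,u,.014).round(4))
for n,u in [("wing",(264.5,224)),("wing",(279.5,235.5))]: print(n,onz(b,u,.014).round(4))
for n,u in [("tube",(361,191)),]: print(n,onz(a,u,.09).round(4))
print("tube side",onz(b,(375,241),.09).round(4))
for u in [(217.5,265),(254,274)]: print("notch",onz(a,u,.010).round(4))
print(R.from_rotvec(arm.observe()["ee_rot"]).as_matrix().round(3))
```

```text
coarsehubtop .026 [0.4635 0.3551 0.0255] [0.0012 0.0012]
knifetop .014 [0.4297 0.2018 0.0136] [0.0004 0.0004]
pintop .143 [ 0.4686 -0.0325  0.1425] [0.0002 0.0002]
rimcentre .14 [ 0.4689 -0.0324  0.134 ] [0.0021 0.0021]
key [ 0.5081 -0.0234  0.1356] [0.0002 0.0002]
fine [0.5842 0.2457 0.0265] [0.0009 0.0009]
wing- [0.4199 0.2317 0.014 ]
wing+ [0.4285 0.1714 0.014 ]
wing [0.4237 0.2285 0.014 ]
wing [0.4335 0.1584 0.014 ]
tube [0.5182 0.0526 0.09  ]
tube side [ 0.5307 -0.0707  0.09  ]
notch [0.4864 0.3851 0.01  ]
notch [0.4269 0.331  0.01  ]
[[ 0.296 -0.    -0.955]
 [ 0.955 -0.001  0.296]
 [-0.001 -1.    -0.   ]]
```

Emit:
send_rows:
  steps:
    - [1, -8, 0, -8, 0.2]
    - [1, -15, 2, -15, 0.4]
    - [1, -20, 4, -20, 0.6]
    - [1, -25, 6, -25, 0.8]
    - [1, -30, 8, -30, 1.0]
    - [1, -34, 10, -35, 1.1]
    - [1, -37, 12, -38, 1.17]
    - [1, -37, 12, -38, 1.17]
    - [1, -37, 16, -38, 1.17]
    - [1, -37, 16, -38, 1.17]
    - [1, -37, 16, -38, 1.17]
    - [1, -37, 16, -38, 1.17]

```text
clock: 1.65
position: [0.4386, 0.1326, 0.0676]
ee_rot: [-1.568, -0.081, 0.079]
force: [0.7, 0.4, -0.2]
width: 0.998
```

```bash
cat >> h.py <<'E'
import json
def shot(tag):
    st=arm.observe(); im=imaging.get_image("wrist"); cv2.imwrite(f"pics/{tag}.png",im)
    json.dump({k:np.array(v).tolist() for k,v in st.items()},open(f"pics/{tag}.json","w")); return st,im
def load(tag):
    return json.load(open(f"pics/{tag}.json")),cv2.imread(f"pics/{tag}.png")
def show(st):
    M=R.from_rotvec(st["ee_rot"]).as_matrix()
    print("t",round(st["clock"],2),"pos",np.round(st["position"],4),"xang",round(np.degrees(np.arctan2(M[1,0],M[0,0])),2),"ydir",M[:,1].round(3),"F",np.round(st["force"],1),"w",round(st["width"],3),"q",np.round(st["joints"],2))
E
python3 - <<'E'
from h import *
st,im=shot("w1");show(st)
E
```

```text
t 1.65 pos [0.4386 0.1326 0.0676] xang 5.85 ydir [ 0.001  0.001 -1.   ] F [ 0.7  0.4 -0.2] w 0.998 q [-0.7   0.4   0.37  2.17 -0.25  0.61 -0.05]
```

View pics/w1.png

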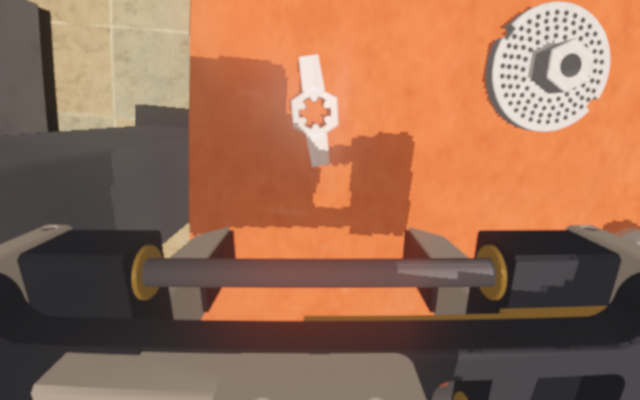

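Run:
```python
from h import *
st,im=load("w1"); crop(im,(270,40,360,180),5,"pics/w1c.png")
```

```text
(no output)
```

View pics/w1c.png

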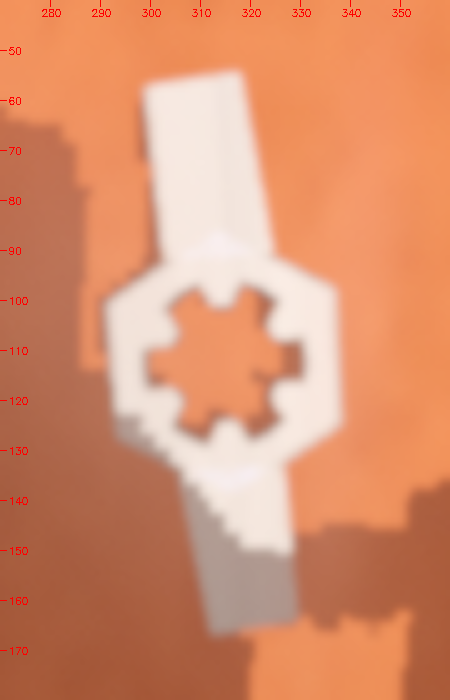

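Run:
```python
from h import *
st,im=load("w1"); c=cam("wrist",st); show(st)
P=lambda u:onz(c,u,.014)
e=[P((308.5,55.7)),P((320.5,165)),P((299,57)),P((318,54.5)),P((312,167)),P((329,163))]
for x in e: print(x.round(4))
print("mid",((e[0]+e[1])/2).round(4),"len",np.linalg.norm(e[0]-e[1]))
d=e[0]-e[1];print("ang y",np.degrees(np.arctan2(d[1],d[0])))
print("side edges",[np.degrees(np.arctan2(*(e[a]-e[b])[1::-1])) for a,b in((2,4),(3,5))])
h=P((314.7,111));print("hole",h.round(4))
print("tri",tri([(c,(314.7,111)),(cam("scene"),(316,256.5)),(cam("side"),(271,228))]))
```

```text
t 1.65 pos [0.4386 0.1326 0.0676] xang 5.85 ydir [ 0.001  0.001 -1.   ] F [ 0.7  0.4 -0.2] w 0.998 q [-0.7   0.4   0.37  2.17 -0.25  0.61 -0.05]
[0.421  0.2376 0.014 ]
[0.4357 0.1695 0.014 ]
[0.4151 0.2362 0.014 ]
[0.4268 0.2389 0.014 ]
[0.4301 0.1676 0.014 ]
[0.4412 0.1715 0.014 ]
mid [0.4283 0.2036 0.014 ] len 0.06963361833298796
ang y 102.16598682716142
side edges [np.float64(102.27244707952606), np.float64(102.05659032353678)]
hole [0.4282 0.2044 0.014 ]
tri (array([0.42903733, 0.20296978, 0.01374517]), [np.float64(0.0016613848472262739), np.float64(0.0010086395376067041), np.float64(0.0012990621171759462)])
```

Run:
```python
from h import *
b=cam("side");a=cam("scene")
print(onz(b,(447,348),0),onz(a,(469,203),0)); print(tri([(b,(460,268)),(a,(473,145))]))
print("tub",onz(b,(385,375),.02))
```

```text
[ 0.53119003 -0.26869948  0.        ] [ 0.51316663 -0.25828144  0.        ]
(array([ 0.53132039, -0.26459383,  0.14526781]), [np.float64(0.00043583781282792515), np.float64(0.0004358378128279956)])
tub [ 0.40302644 -0.27650365  0.02      ]
```

Clear: the bottle at (0.53,-0.265) is only 0.145 high.

Emit:
send_rows:
  steps:
    - [1, 0, -6, 0, 0]
    - [1, 0, -11, 0, 0]
    - [1, 0, -11, -6, 0]
    - [1, 1, -11, -12, 0]
    - [1, 1.3, -11, -18, 0]
    - [1, 1.3, -11, -23.8, 0]
    - [1, 1.3, -9, -23.8, 0]
    - [1, 1.3, -9, -23.8, 0]
    - [1, 1.3, -9, -23.8, 0]

```text
clock: 2.82
position: [0.4755, -0.1032, 0.1575]
ee_rot: [-1.569, -0.081, 0.08]
force: [-0.1, 0.6, 0.0]
width: 1.0
```

Run:
```python
from h import *
st,im=shot("w2");show(st);c=cam("wrist",st)
p=proj(c,[0.4686,-0.0325,.143])[0];print(p)
x,y=map(int,p); crop(im,(x-80,max(0,y-70),x+80,y+70),5,"pics/w2c.png")
```

```text
t 2.83 pos [ 0.4755 -0.1032  0.1575] xang 5.86 ydir [ 0.001  0.001 -1.   ] F [-0.1  0.6  0. ] w 1.0 q [-0.34  0.31  0.56  2.03 -0.22  0.86  0.45]
[320.0702532 113.0486798]
```

View pics/w2c.png

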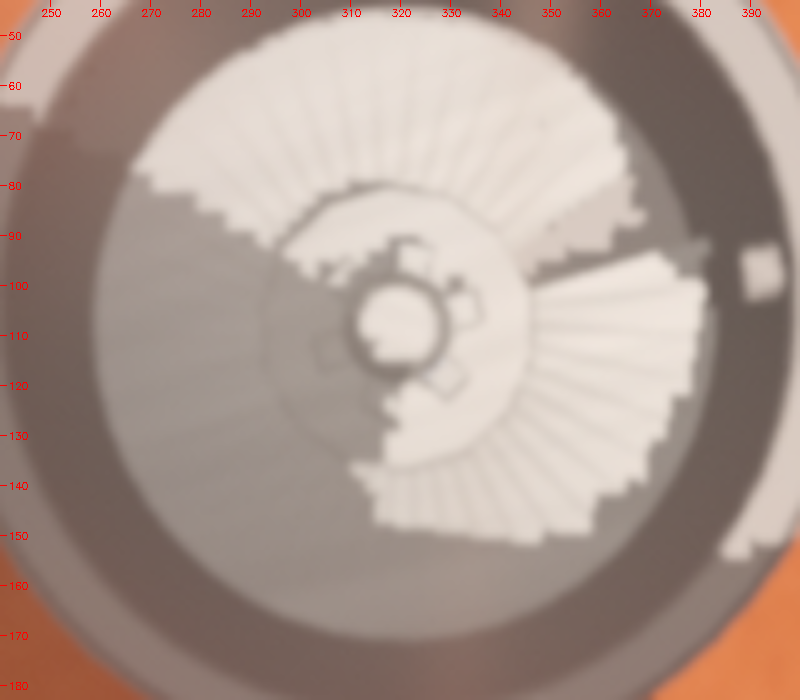

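Run:
```python
from h import *
st,im=load("w2")
g=cv2.createCLAHE(6,(16,16)).apply(cv2.cvtColor(im,cv2.COLOR_BGR2GRAY))
crop(cv2.cvtColor(g,cv2.COLOR_GRAY2BGR),(286,74,352,140),9,"pics/w2d.png")
```

```text
(no output)
```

View pics/w2d.png

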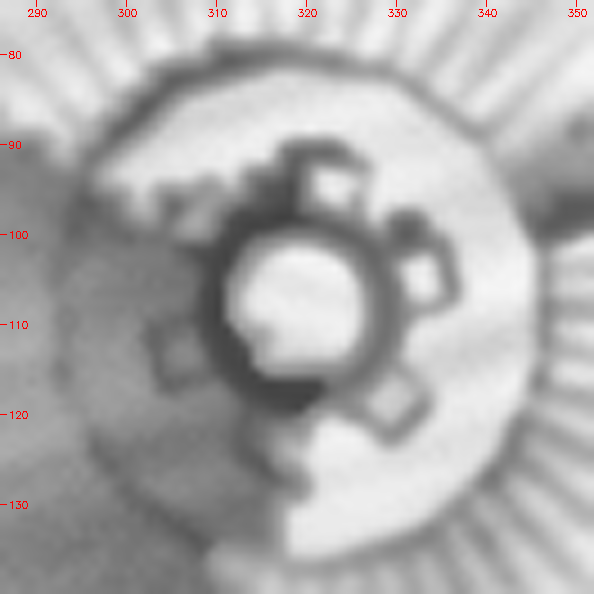

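```bash
cat > sp.py <<'E'
from h import *
st,im=load("w2");c=cam("wrist",st)
print("pin",onz(c,(318.5,108),.143).round(4),"shoulder",onz(c,(319,108.3),.117).round(4))
print("key",onz(c,(388.5,98),.1365).round(4))
ax=(onz(c,(318.5,108),.143)+onz(c,(319,108.3),.117))/2
k=onz(c,(388.5,97.5),.1365); 
print("keyang",np.degrees(np.arctan2(*(k-ax)[1::-1])),np.hypot(*(k-ax)[:2]))
# tooth fit
for nm,u in [("R",(336.5,104.3)),("LR",(331.5,121.3)),("L",(303,114.2)),("U",(324.8,91))]:
    w=onz(c,u,.127)-ax; print(nm,np.hypot(*w[:2]).round(4),np.degrees(np.arctan2(w[1],w[0])).round(1))
import sys
ph=np.radians(float(sys.argv[1])); o=im[74:140,286:352]; o=cv2.resize(o,None,fx=9,fy=9,interpolation=cv2.INTER_CUBIC)
for i in range(6):
    a=ph+i*np.pi/3; e=np.array([np.cos(a),np.sin(a)]);n=np.array([-e[1],e[0]])
    pts=[[*(ax[:2]+e*r+n*w),z] for r,w,z in [(.0065,-.002,.128),(.009,-.002,.128),(.009,.002,.128),(.0065,.002,.128)]]
    pts2=[[*(ax[:2]+e*r+n*w),z] for r,w,z in [(.0065,-.002,.117),(.01,-.002,.117),(.01,.002,.117),(.0065,.002,.117)]]
    for pp,col in((pts,(0,0,255)),(pts2,(255,0,0))):
        q=((proj(c,pp)-[286,74]+.5)*9).astype(int); cv2.polylines(o,[q],False,col,1)
cv2.imwrite("pics/w2o.png",o)
E
python3 sp.py 20
```

```text
pin [ 0.4675 -0.03    0.143 ] shoulder [ 0.4678 -0.0297  0.117 ]
key [ 0.505  -0.0206  0.1365]
keyang 14.315314361892728 0.038528089295458416
R 0.0105 18.1
LR 0.0105 -38.8
L 0.0098 -154.1
U 0.0102 76.1
```

View pics/w2o.png

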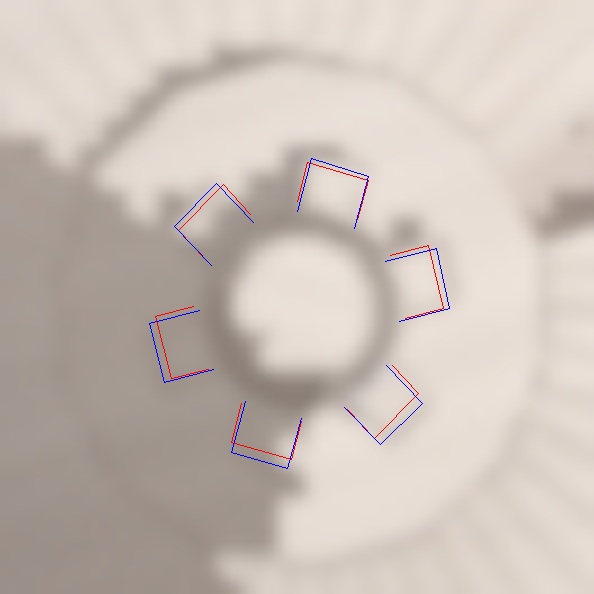

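Emit:
send_rows:
  steps:
    - [1, -1, -2, 1, 0.18]
    - [1, -2, -2, 2, 0.36]
    - [1, -3, -2, 3, 0.54]
    - [1, -4, -2, 4, 0.72]
    - [1, -5, -2, 5, 0.9]
    - [1, -6, -2, 6, 1.08]
    - [1, -7, -2, 7, 1.26]
    - [1, -7, -1, 7.4, 1.44]
    - [1, -7, 0, 7.4, 1.57]
    - [1, -7, 0, 7.4, 1.57]
    - [1, -7, 0, 7.4, 1.57]

```text
clock: 4.25
position: [0.3985, -0.0376, 0.1573]
ee_rot: [-1.256, 1.131, -1.132]
force: [1.5, 0.6, 0.6]
width: 1.004
```

Run:
```python
from h import *
st,im=shot("w3");show(st);c=cam("wrist",st)
p=proj(c,[0.4677,-0.030,.143])[0];print(p)
x,y=map(int,p); crop(im,(x-80,max(0,y-70),x+80,y+70),5,"pics/w3c.png")
```

```text
t 4.25 pos [ 0.3985 -0.0376  0.1573] xang -84.01 ydir [ 0.001  0.    -1.   ] F [1.5 0.6 0.6] w 1.004 q [-0.8   0.19  0.89  2.22 -0.2   0.81 -1.24]
[320.15220041 112.91915046]
```

View pics/w3c.png

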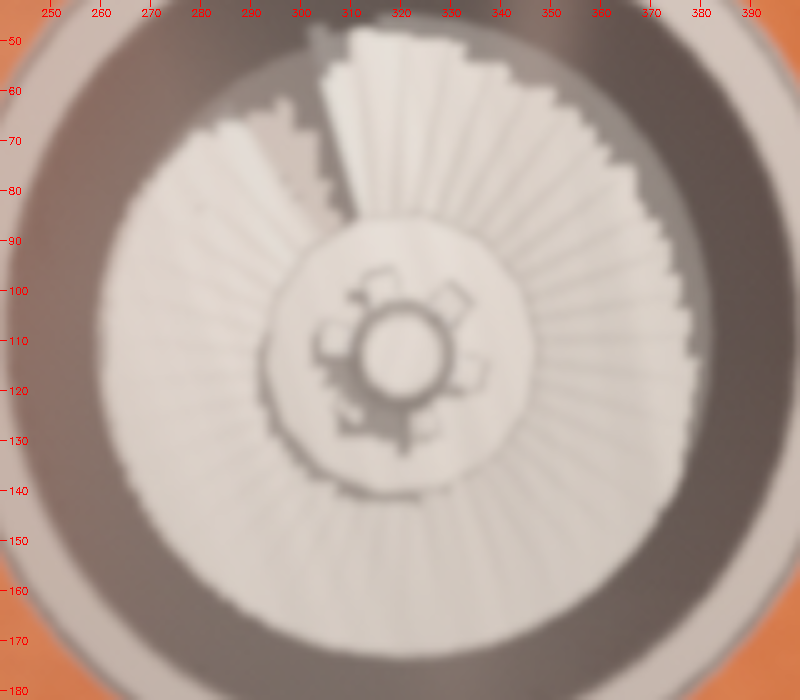

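View pics/w3.png

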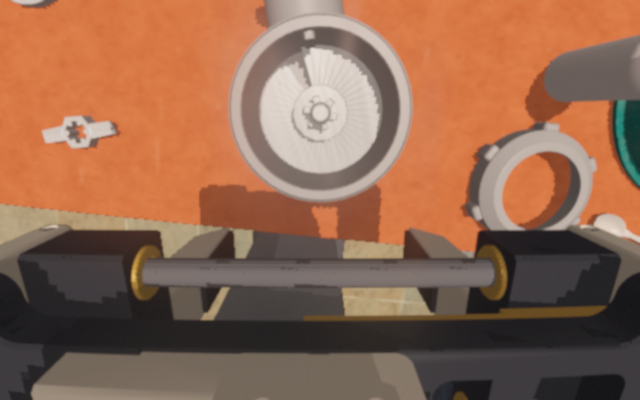

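```bash
cat > cal.py <<'E'
from h import *
s2,_=load("w2");s3,_=load("w3");c2=cam("wrist",s2);c3=cam("wrist",s3)
A=[];b=[]
for s,c,L in [(s2,c2,[((318.5,108),.143),((319,108.3),.117)]),(s3,c3,[((320,112.8),.143),((319.8,112.7),.117)])]:
    M=R.from_rotvec(s["ee_rot"]).as_matrix()[:2][:,[0,2]]
    for u,z in L:
        e=onz(c,u,z)[:2]; print(e.round(4)); A+= np.hstack([np.eye(2),M]).tolist(); b+=e.tolist()
x=np.linalg.lstsq(np.array(A),np.array(b),rcond=None)[0]
print("axis",x[:2].round(4),"delta tool x,z",x[2:].round(4), (np.array(A)@x-b).round(4))
ax=np.mean([onz(c3,(320,112.8),.143),onz(c3,(319.8,112.7),.117)],0)
for u in [(316.5,95.7),(332,101),(337,115.5),(325,130),(303,111)]:
    w=onz(c3,u,.127)-ax; print(np.hypot(*w[:2]).round(4),np.degrees(np.arctan2(w[1],w[0])).round(1)%60)
E
python3 cal.py
python3 - <<'E'
from h import *
st,im=load("w3");crop(im,(290,80,350,145),10,"pics/w3d.png")
E
```

```text
[ 0.467  -0.0315]
[ 0.4673 -0.0312]
[ 0.4678 -0.0299]
[ 0.4679 -0.0299]
axis [ 0.4682 -0.031 ] delta tool x,z [-0.0011 -0.0003] [ 0.0001  0.0002 -0.0001 -0.0002  0.0001  0.     -0.0001 -0.    ]
0.0097 17.6
0.0096 19.4
0.0101 27.299999999999997
0.0103 23.099999999999994
0.0098 30.200000000000003
```

View pics/w3d.png

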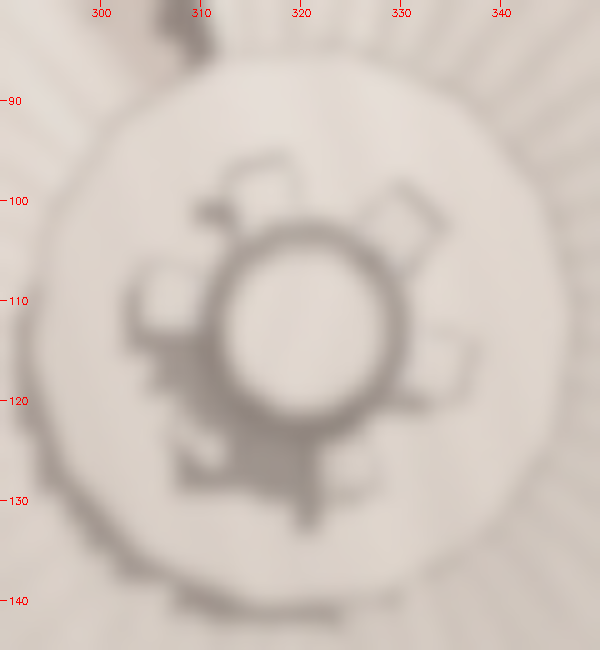

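Run:
```python
from h import *
for n in ["wrist","wrist","scene","side"]:
    p=imaging.camera_params(n); print({k:np.round(v,5).tolist() for k,v in p.items() if k not in("camera_matrix","distortion")})
s,_=load("w2");c=cam("wrist",s);print(onz(c,(318.5,108),.143)); show(s)
```

```text
{'mount': [[1.0, 0.00081, -0.0005, -0.00093], [0.0007, -0.25953, 0.96574, -0.1578], [0.00065, -0.96574, -0.25953, 0.06919], [0.0, 0.0, 0.0, 1.0]]}
{'mount': [[1.0, 0.00081, -0.0005, -0.00093], [0.0007, -0.25953, 0.96574, -0.1578], [0.00065, -0.96574, -0.25953, 0.06919], [0.0, 0.0, 0.0, 1.0]]}
{'position': [-0.35149, 0.56577, 0.53792], 'orientation': [-1.19721, 1.89834, -1.22439]}
{'position': [0.14303, -0.55995, 0.44282], 'orientation': [-1.92687, 0.48895, -0.34011]}
[ 0.4670095  -0.03151339  0.143     ]
t 2.83 pos [ 0.4755 -0.1032  0.1575] xang 5.86 ydir [ 0.001  0.001 -1.   ] F [-0.1  0.6  0. ] w 1.0 q [-0.34  0.31  0.56  2.03 -0.22  0.86  0.45]
```

```bash
for i in 1 2; do python3 -c "
from h import *
print(np.array(imaging.camera_params('wrist')['mount']).round(5).tolist())"; done
python3 - <<'E'
s=open('h.py').read()
s=s.replace('p=imaging.camera_params(n); K=','p=(st or {}).get("par") or imaging.camera_params(n); K=')
s=s.replace('st=arm.observe(); im=imaging','st=arm.observe(); st["par"]={k:np.array(v).tolist() for k,v in imaging.camera_params("wrist").items()}; im=imaging')
s=s.replace('json.dump({k:np.array(v).tolist() for k,v in st.items()}','json.dump({k:(v if k=="par" else np.array(v).tolist()) for k,v in st.items()}')
open('h.py','w').write(s)
E
grep -n "par" h.py
```

```text
[[1.0, 0.00081, -0.0005, -0.00093], [0.0007, -0.25953, 0.96574, -0.1578], [0.00065, -0.96574, -0.25953, 0.06919], [0.0, 0.0, 0.0, 1.0]]
[[1.0, 0.00081, -0.0005, -0.00093], [0.0007, -0.25953, 0.96574, -0.1578], [0.00065, -0.96574, -0.25953, 0.06919], [0.0, 0.0, 0.0, 1.0]]
5:    p=(st or {}).get("par") or imaging.camera_params(n); K=np.array(p["camera_matrix"]);D=np.array(p["distortion"])
36:    st=arm.observe(); st["par"]={k:np.array(v).tolist() for k,v in imaging.camera_params("wrist").items()}; im=imaging.get_image("wrist"); cv2.imwrite(f"pics/{tag}.png",im)
37:    json.dump({k:(v if k=="par" else np.array(v).tolist()) for k,v in st.items()},open(f"pics/{tag}.json","w")); return st,im
```

```bash
cat >> h.py <<'E'
import os
# fixed mount, corrected by the two-angle calibration
_m=np.array([[1.0,0.00081,-0.0005,-0.00093],[0.0007,-0.25953,0.96574,-0.1578],[0.00065,-0.96574,-0.25953,0.06919],[0,0,0,1]])
_m[0,3]+=0.0011;_m[2,3]+=0.0003
def wcam(st):
    p=imaging.camera_params("wrist"); T=np.eye(4);T[:3,:3]=R.from_rotvec(st["ee_rot"]).as_matrix();T[:3,3]=st["position"]
    T=T@_m; return np.array(p["camera_matrix"]),np.array(p["distortion"]),T[:3,:3],T[:3,3]
AX=np.array([0.4682,-0.0310])
E
cat > sp2.py <<'E'
from h import *
outs=[]
import sys
ph=np.radians(float(sys.argv[1]))
for t,tips,o0 in [("w2",[(336.5,104.3),(331.5,121.3),(303,114.2),(324.8,91)],(286,76)),("w3",[(316.7,95.3),(332.3,100.8),(337,115.8),(325.5,129.7),(303.2,110.5)],(288,80))]:
    st,im=load(t);c=wcam(st)
    for u in tips:
        w=onz(c,u,.1275)[:2]-AX; print(t,np.hypot(*w).round(4),np.degrees(np.arctan2(w[1],w[0])).round(1)%60)
    o=cv2.resize(im[o0[1]:o0[1]+64,o0[0]:o0[0]+64],None,fx=6,fy=6,interpolation=cv2.INTER_CUBIC)
    o=cv2.convertScaleAbs(o,alpha=1.6,beta=-120)
    for i in range(6):
        a=ph+i*np.pi/3; e=np.array([np.cos(a),np.sin(a)]);n=np.array([-e[1],e[0]])
        for rr,z,col in((.009,.128,(0,0,255)),(.01,.117,(255,0,0))):
            pp=[[*(AX+e*r+n*w),z] for r,w in [(.0065,-.002),(rr,-.002),(rr,.002),(.0065,.002)]]
            q=((proj(c,pp)-o0+.5)*6).astype(int); cv2.polylines(o,[q],False,col,1)
    outs.append(o)
cv2.imwrite("pics/sp2.png",np.hstack(outs))
k=onz(wcam(load("w3")[0]),(309,34.5),.1365)[:2]-AX;print("key w3",np.degrees(np.arctan2(k[1],k[0])),np.hypot(*k))
k=onz(wcam(load("w2")[0]),(388.5,97.5),.1365)[:2]-AX;print("key w2",np.degrees(np.arctan2(k[1],k[0])),np.hypot(*k))
st,_=load("w1");c=wcam(st);P=lambda u:onz(c,u,.014)
a,b=P((308.5,55.7)),P((320.5,165));d=a-b
print("knife mid",(a+b)/2,"hole",P((314.7,111)),np.degrees(np.arctan2(d[1],d[0]))-90)
E
python3 sp2.py 21
```

```text
w2 0.0105 18.4
w2 0.0104 21.4
w2 0.0097 25.69999999999999
w2 0.0102 16.099999999999994
w3 0.0099 16.9
w3 0.0098 19.6
w3 0.01 26.5
w3 0.0101 24.80000000000001
w3 0.0098 28.299999999999997
key w3 14.28904941472346 0.04031173394610421
key w2 14.404423308441784 0.038543459560901806
knife mid [0.42890021 0.20240691 0.014     ] hole [0.42879503 0.20326542 0.014     ] 12.16541516466863
```

View pics/sp2.png

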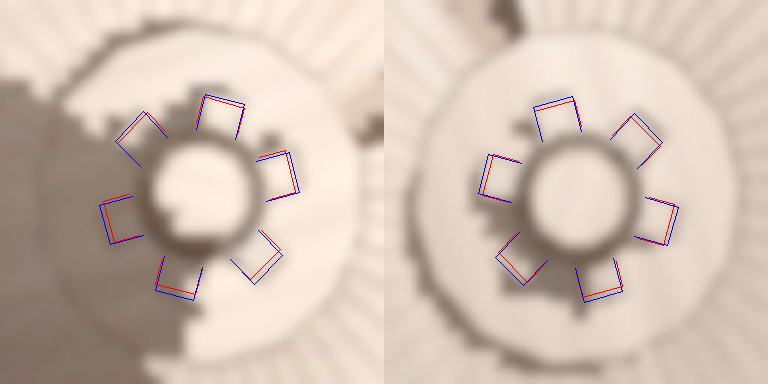

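Emit:
send_rows:
  steps:
    - [1, -5, -2, 1, -0.18]
    - [1, -11, -2, 2, -0.36]
    - [1, -17, -2, 3, -0.54]
    - [1, -22, -1, 4, -0.72]
    - [1, -23.6, 0, 5, -0.9]
    - [1, -23.6, 3, 5.5, -1.08]
    - [1, -23.6, 6, 5.5, -1.26]
    - [1, -23.6, 9, 5.5, -1.44]
    - [1, -23.6, 10.7, 5.5, -1.62]
    - [1, -23.6, 10.7, 5.5, -1.68]
    - [1, -23.6, 10.7, 5.5, -1.68]
    - [1, -23.6, 10.7, 5.5, -1.68]

```text
clock: 5.8
position: [0.4295, 0.2026, 0.0502]
ee_rot: [-1.564, -0.165, 0.163]
force: [-0.1, 0.5, 0.3]
width: 0.999
```

Run:
```python
from h import *
st=arm.observe();show(st)
M=R.from_rotvec(st["ee_rot"]).as_matrix()
print("shift cm",(M.T@(np.array([.4288,.2029,.0045])-st["position"])*100).round(2))
```

```text
t 5.8 pos [0.4295 0.2026 0.0502] xang 11.98 ydir [ 0.001  0.001 -1.   ] F [-0.1  0.5  0.3] w 0.999 q [-0.78  0.45  0.29  2.14 -0.23  0.58 -0.11]
shift cm [-0.07  4.57  0.04]
```

Emit:
send_rows:
  steps:
    - [0.8, -0.1, 2, 0, 0]
    - [0.6, -0.1, 4, 0, 0]
    - [0.6, -0.1, 4.5, 0, 0]
    - [0.6, -0.1, 4.5, 0, 0]
    - [0.3, -0.1, 4.5, 0, 0]
    - [0.3, -0.1, 4.5, 0, 0]
    - [0.2, -0.1, 4.5, 0, 0]
    - [0.2, -0.1, 4.5, 0, 0]
    - [0.2, -0.1, 4.5, 0, 0]
  squeeze: 20

```text
clock: 6.92
position: [0.4284, 0.2024, 0.0051]
ee_rot: [-1.564, -0.165, 0.164]
force: [0.1, 0.6, 5.8]
width: 0.326
```

Run:
```python
from h import *
st=arm.observe();show(st)
```

```text
t 6.92 pos [0.4284 0.2024 0.0051] xang 12.03 ydir [ 0.  0. -1.] F [0.1 0.6 5.8] w 0.326 q [-0.74  0.53  0.25  2.17 -0.27  0.47 -0.07]
```

Emit:
send_rows:
  steps:
    - [0.2, 0, -1, 0, 0]
    - [0.2, 0, -5, 0, 0]
    - [0.2, 0, -11, 0, 0]
    - [0.2, 0, -17.5, 0, 0]
    - [0.2, 0, -17.5, -6, 0]
    - [0.2, -0.5, -17.5, -12, -0.08]
    - [0.2, -1, -17.5, -18, -0.165]
    - [0.2, -1, -17.5, -23.7, -0.165]
    - [0.2, -1, -17.5, -23.7, -0.165]
    - [0.2, -1, -17.5, -23.7, -0.165]

```text
clock: 8.18
position: [0.4672, -0.0314, 0.1798]
ee_rot: [-1.55, -0.293, 0.294]
force: [0.6, 0.8, -1.6]
width: 0.329
```

Run:
```python
from h import *
st=arm.observe();show(st)
s=imaging.get_image("scene");d=imaging.get_image("side")
cv2.imwrite("pics/sc3.png",s);cv2.imwrite("pics/sd3.png",d)
crop(s,(350,110,470,210),6,"pics/sc3c.png");crop(d,(270,130,400,240),6,"pics/sd3c.png")
```

```text
t 8.18 pos [ 0.4672 -0.0314  0.1798] xang 21.43 ydir [-0.001  0.001 -1.   ] F [ 0.6  0.8 -1.6] w 0.329 q [-0.45  0.24  0.48  2.03 -0.14  0.9   0.49]
```

View pics/sc3c.png

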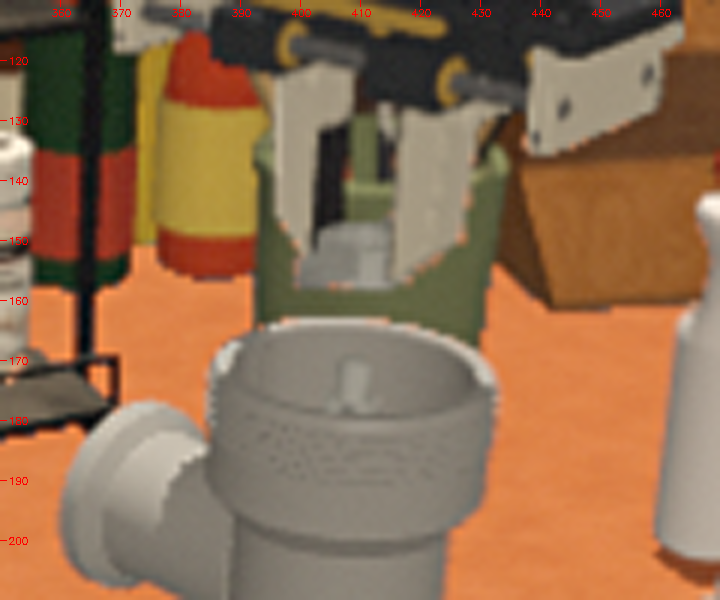

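View pics/sd3c.png

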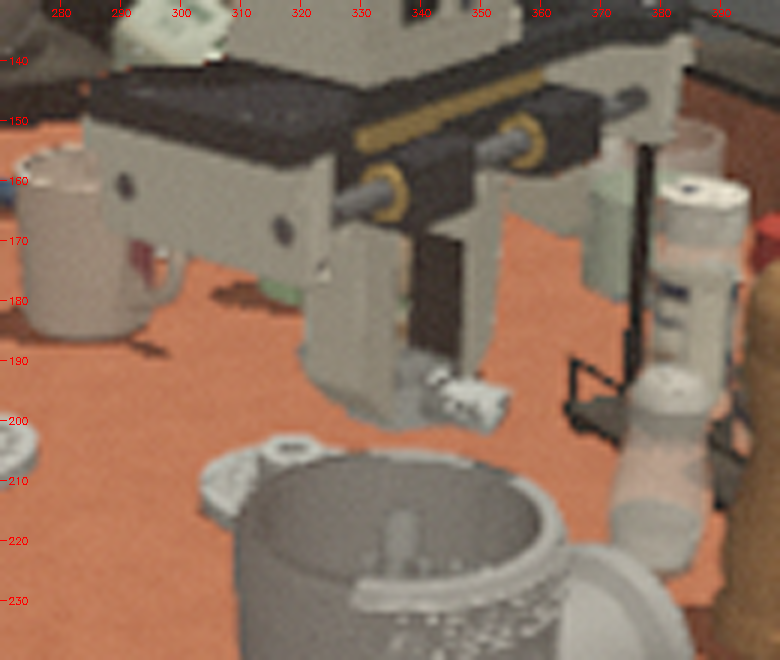

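Emit:
send_rows:
  steps:
    - [0.2, 0.1, 1.5, 0, 0]
    - [0.2, 0.1, 2.8, 0, 0]
    - [0.2, 0.1, 3.3, 0, 0]
    - [0.2, 0.1, 3.8, 0, 0]
    - [0.2, 0.1, 4.2, 0, 0]
    - [0.2, 0.1, 4.4, 0, 0]
    - [0.2, 0.1, 4.4, 0, 0]

```text
clock: 9.15
position: [0.4687, -0.0313, 0.1357]
ee_rot: [-1.551, -0.294, 0.294]
force: [0.4, -0.6, -1.7]
width: 0.329
```

Run:
```python
from h import *
st=arm.observe();show(st);print(st["ft_torque"])
```

```text
t 9.15 pos [ 0.4687 -0.0313  0.1357] xang 21.47 ydir [ 0.  0. -1.] F [ 0.4 -0.6 -1.7] w 0.329 q [-0.42  0.31  0.46  2.08 -0.19  0.79  0.54]
[-0.12109285  0.02628544  0.00587959]
```

Emit:
send_rows:
  steps:
    - [0.2, 0, 0.15, 0, 0]
    - [0.2, 0, 0.3, 0, 0]
    - [0.2, 0, 0.4, 0, 0]
    - [0.2, 0, 0.4, 0, 0]

```text
clock: 9.65
position: [0.4686, -0.0313, 0.1317]
ee_rot: [-1.551, -0.294, 0.294]
force: [0.3, -0.5, -2.9]
width: 0.324
```

Emit:
send_rows:
  steps:
    - [0.2, 0, 0.15, 0, 0]
    - [0.2, 0, 0.3, 0, 0]
    - [0.2, 0, 0.45, 0, 0]
    - [0.2, 0, 0.45, 0, 0]

```text
clock: 10.15
position: [0.4686, -0.0313, 0.127]
ee_rot: [-1.551, -0.294, 0.294]
force: [0.5, 0.4, -2.4]
width: 0.327
```

Emit:
send_rows:
  steps:
    - [0.2, 0, 0.15, 0, 0]
    - [0.2, 0, 0.3, 0, 0]
    - [0.2, 0, 0.4, 0, 0]
    - [0.2, 0, 0.45, 0, 0]
    - [0.2, 0, 0.45, 0, 0]

```text
clock: 10.78
position: [0.4686, -0.0313, 0.1227]
ee_rot: [-1.551, -0.294, 0.294]
force: [-0.3, 1.5, -2.8]
width: 0.324
```

Emit:
send_rows:
  steps:
    - [0.2, 0, 0.05, 0, 0]
    - [0.2, 0, 0.1, 0, 0]
    - [0.2, 0, 0.1, 0, 0]

```text
clock: 11.15
position: [0.4687, -0.0313, 0.1221]
ee_rot: [-1.55, -0.294, 0.294]
force: [-3.6, 2.0, 5.3]
width: 0.323
```

Run:
```python
from h import *
st=arm.observe();show(st);print(st["ft_torque"])
```

```text
t 11.15 pos [ 0.4687 -0.0313  0.1221] xang 21.48 ydir [ 0.  0. -1.] F [-3.6  2.   5.3] w 0.323 q [-0.41  0.33  0.46  2.1  -0.21  0.76  0.55]
[0.35110025 0.62454046 0.00801873]
```

Emit:
send_rows:
  steps:
    - [0.37, 0, 0, 0, 0]
    - [0.37, 0, 0, 0, 0]
    - [0.37, 0, 0, 0, 0]
    - [0.37, 0, -0.3, 0, 0]

```text
clock: 11.65
position: [0.4686, -0.0314, 0.1247]
ee_rot: [-1.551, -0.294, 0.294]
force: [-0.2, -0.3, 0.2]
width: 0.372
```

Run:
```python
from h import *
st=arm.observe();show(st);print(st["ft_torque"])
```

```text
t 11.65 pos [ 0.4686 -0.0314  0.1247] xang 21.47 ydir [-0. -0. -1.] F [-0.2 -0.3  0.2] w 0.372 q [-0.41  0.32  0.46  2.09 -0.2   0.77  0.55]
[-0.04304972  0.0370649   0.01278244]
```

Emit:
send_rows:
  steps:
    - [0.37, 0, -1.5, 0, 0]
    - [0.37, 0, -4, 0, 0]
    - [0.37, 0, -5, -3, 0]
    - [0.7, 0, -4, -7, 0]
    - [1, 0, -3.3, -7, 0]
    - [1, 0, -3.3, -7, 0]

```text
clock: 12.4
position: [0.4938, -0.096, 0.1577]
ee_rot: [-1.55, -0.293, 0.295]
force: [-0.6, 0.7, -0.3]
width: 0.646
```

Run:
```python
from h import *
st,im=shot("w4");show(st)
crop(im,(230,30,410,190),4,"pics/w4c.png")
```

```text
t 12.4 pos [ 0.4938 -0.096   0.1577] xang 21.46 ydir [-0.001  0.    -1.   ] F [-0.6  0.7 -0.3] w 0.646 q [-0.3   0.33  0.5   1.98 -0.2   0.88  0.68]
```

View pics/w4c.png

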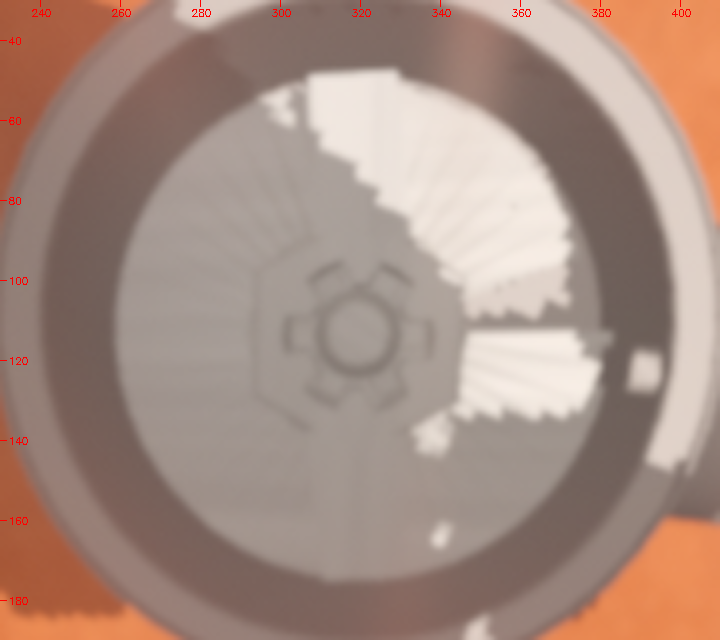

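```bash
python3 - <<'E'
from h import *
st,im=load("w4");c=wcam(st)
for z in(.131,.142):
    a,b=onz(c,(293.5,115),z),onz(c,(346.3,115),z);print(z,np.linalg.norm(a-b),((a+b)/2).round(4))
    a,b=onz(c,(319,50),z),onz(c,(319,175),z); print(np.linalg.norm(a-b),((a+b)/2).round(4))
E
python3 - <<'E'
import sys;sys.path.insert(0,'.')
from h import *
st,im=load("/../w4") if 0 else load("w4")
E
```

```text
0.131 0.03010735027227236 [ 0.4692 -0.0317  0.131 ]
0.06935887250607214 [ 0.4688 -0.032   0.131 ]
0.142 0.028313273099479563 [ 0.4692 -0.0317  0.142 ]
0.06522582297602467 [ 0.4688 -0.0319  0.142 ]
```

Emit:
send_rows:
  steps:
    - [1, 2, -2, 6, 0]
    - [1, 4, -2, 12, 0]
    - [1, 6, -2, 18, 0]
    - [1, 8, -1, 24, 0.05]
    - [1, 10, 2, 29, 0.1]
    - [1, 12, 5, 34, 0.165]
    - [1, 12.5, 6.8, 36.2, 0.165]
    - [1, 12.5, 6.8, 36.2, 0.165]
    - [1, 12.5, 6.8, 36.2, 0.165]

```text
clock: 13.58
position: [0.478, 0.2859, 0.0904]
ee_rot: [-1.565, -0.165, 0.165]
force: [0.3, -0.3, 0.9]
width: 1.003
```

Run:
```python
from h import *
st,im=shot("w5");show(st)
c=wcam(st);p=proj(c,[.4635,.3551,.026])[0];print(p)
x,y=map(int,p); crop(im,(x-80,max(0,y-70),x+80,y+70),5,"pics/w5c.png")
```

```text
t 13.57 pos [0.478  0.2859 0.0904] xang 12.05 ydir [ 0. -0. -1.] F [ 0.3 -0.3  0.9] w 1.003 q [-0.91  0.5   0.39  1.92 -0.26  0.78 -0.17]
[319.10725096 111.99633703]
```

View pics/w5c.png

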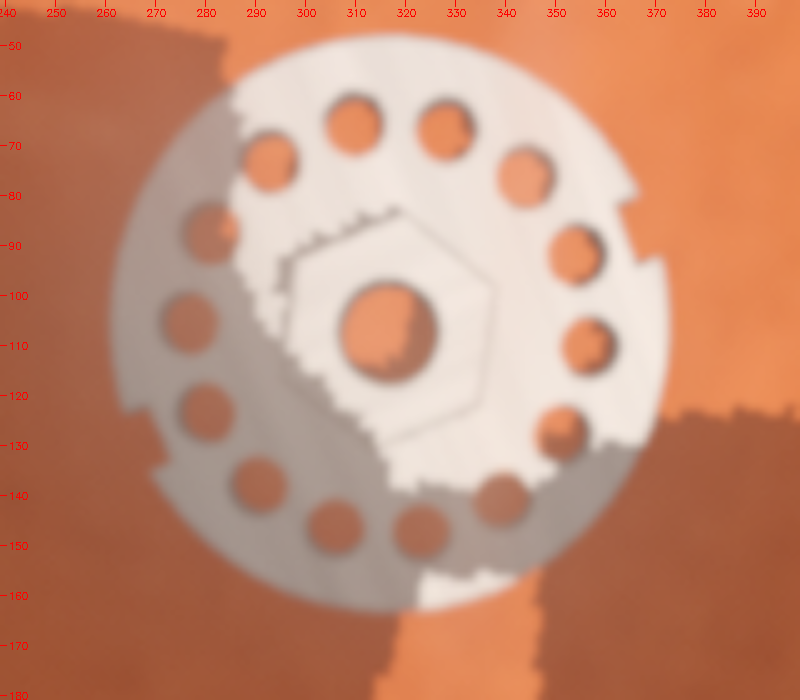

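Run:
```python
from h import *
st,im=load("w5");c=wcam(st)
h=onz(c,(316.5,107),.026);print("hub",h.round(4))
print("disc ctr",((onz(c,(261,107),.01)+onz(c,(373,107),.01))/2).round(4))
a,b=onz(c,(364.3,87.3),.01),onz(c,(271,127),.01);d=a-b
print("notch",a.round(4),b.round(4),((a+b)/2).round(4),np.linalg.norm(d),np.degrees(np.arctan2(d[1],d[0])))
for (u,v) in [((339,98),(335,122)),((298,90),(295,113)),((320,83),(339,98)),((316,130),(335,122)),((298,91.5),(319,83))]:
    e=onz(c,u,.026)-onz(c,v,.026);print("edge normal mod60",(np.degrees(np.arctan2(e[1],e[0]))+90)%60)
for (u,v) in [((366,79.5),(371,92.5)),((362,81.5),(366.5,93.5)),((264,123.5),(270,136))]:
    e=onz(c,u,.01)-onz(c,v,.01);print("notch normal",(np.degrees(np.arctan2(e[1],e[0]))+90)%180)
print(tri([(c,(316.5,107)),(cam("scene"),(235.5,261)),(cam("side"),(261.5,198))]))
M=R.from_rotvec(st["ee_rot"]).as_matrix()
print("shift cm",(M.T@(np.array([h[0],h[1],.0145])-st["position"])*100).round(2))
```

```text
hub [0.4611 0.358  0.026 ]
disc ctr [0.4612 0.3584 0.01  ]
notch [0.4918 0.379  0.01  ] [0.4308 0.3372 0.01  ] [0.4613 0.3581 0.01  ] 0.07392135860972637 34.466077970394934
edge normal mod60 3.0950341965559005
edge normal mod60 3.466097347470736
edge normal mod60 5.176706316547211
edge normal mod60 4.57871332231511
edge normal mod60 3.1452131656865845
notch normal 35.83256089271262
notch normal 35.17248046173151
notch normal 36.29193464434124
(array([0.46241061, 0.35633859, 0.02570961]), [np.float64(0.00211492720457683), np.float64(0.0014157705893583807), np.float64(0.002086034506266725)])
shift cm [-0.15  7.59  7.4 ]
```

Emit:
send_rows:
  steps:
    - [1, -0.1, 0, 4, 0.06]
    - [1, -0.1, 1, 7.4, 0.13]
    - [0.8, -0.1, 4, 7.4, 0.13]
    - [0.6, -0.1, 6, 7.4, 0.13]
    - [0.5, -0.15, 7.3, 7.4, 0.13]
    - [0.4, -0.15, 7.55, 7.4, 0.13]
    - [0.4, -0.15, 7.55, 7.4, 0.13]
    - [0.2, -0.15, 7.55, 7.4, 0.13]
    - [0.2, -0.15, 7.55, 7.4, 0.13]
    - [0.2, -0.15, 7.55, 7.4, 0.13]
  squeeze: 25

```text
clock: 14.88
position: [0.4614, 0.3585, 0.0148]
ee_rot: [-1.569, -0.063, 0.062]
force: [-0.6, -0.1, 5.9]
width: 0.301
```

Run:
```python
from h import *
st=arm.observe();show(st);print(st["ft_torque"])
```

```text
t 14.88 pos [0.4614 0.3585 0.0148] xang 4.58 ydir [ 0.     0.001 -1.   ] F [-0.6 -0.1  5.9] w 0.301 q [-1.    0.64  0.36  1.9  -0.35  0.66 -0.35]
[-0.15481778  0.33423869 -0.00441638]
```

Emit:
send_rows:
  steps:
    - [0.2, 0, -0.5, 0, 0]
    - [0.2, 0, -4, 0, 0]
    - [0.2, 0, -9, 0, 0]
    - [0.2, 0, -14, -2, 0]
    - [0.2, 0, -17, -7, 0]
    - [0.2, 0, -17, -13, 0]
    - [0.2, -1, -17, -19, 0.09]
    - [0.2, -1.5, -17, -25, 0.18]
    - [0.2, -2, -17, -31, 0.27]
    - [0.2, -2.4, -17, -36, 0.353]
    - [0.2, -2.4, -17, -38.9, 0.353]
    - [0.2, -2.4, -17, -38.9, 0.353]
    - [0.2, -2.4, -17, -38.9, 0.353]

```text
clock: 16.5
position: [0.468, -0.0308, 0.1841]
ee_rot: [-1.56, 0.215, -0.214]
force: [-0.0, 1.5, -3.4]
width: 0.301
```

Run:
```python
from h import *
st,im=shot("w6");show(st);print(st["ft_torque"])
s=imaging.get_image("scene");d=imaging.get_image("side")
crop(s,(350,110,470,210),6,"pics/sc4c.png");crop(d,(270,130,400,240),6,"pics/sd4c.png")
```

```text
t 16.5 pos [ 0.468  -0.0308  0.1841] xang -15.63 ydir [-0.001  0.    -1.   ] F [-0.   1.5 -3.4] w 0.301 q [-0.6   0.25  0.69  2.04 -0.2   0.92 -0.08]
[-0.04006531  0.00315561 -0.03427854]
```

View pics/sc4c.png

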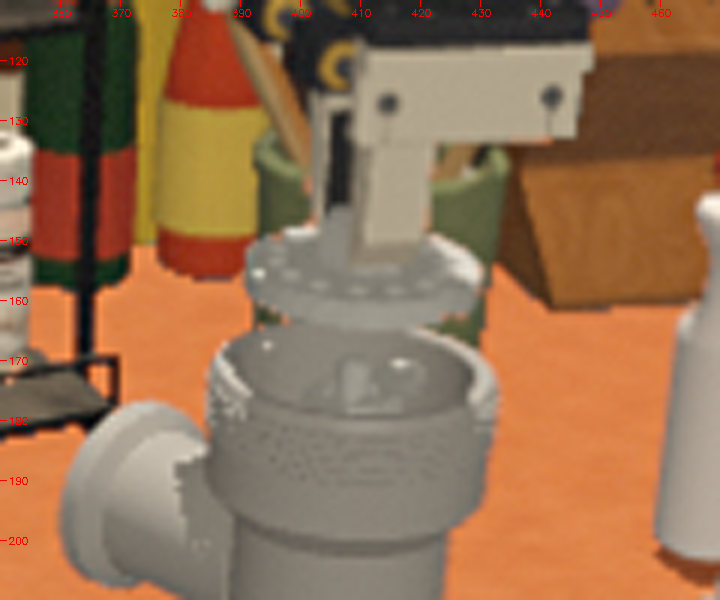

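View pics/sd4c.png

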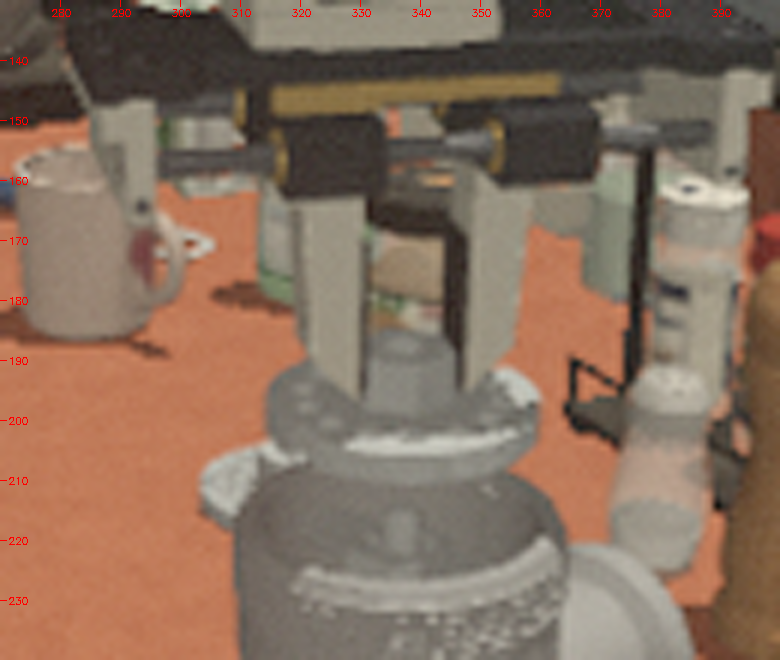

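View pics/w6.png

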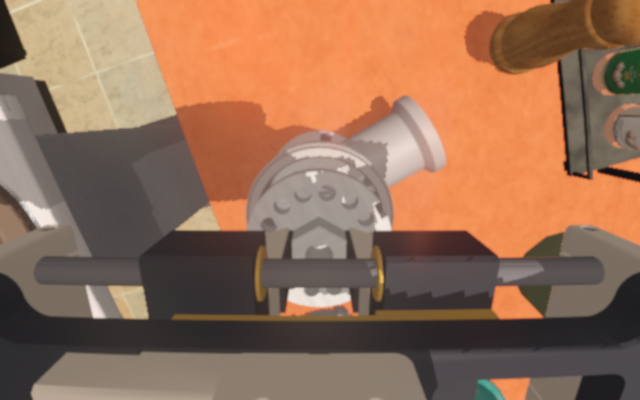

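Run:
```python
from h import *
st,im=load("w6");c=wcam(st)
z=.1841-.0148+.010
ctr=np.array(st["position"][:2])
o0=(235,125);f=4
o=cv2.resize(im[125:240,235:405],None,fx=f,fy=f,interpolation=cv2.INTER_CUBIC)
def dr(p,col):
    q=((proj(c,p)-o0+.5)*f).astype(int);cv2.polylines(o,[q],False,col,1)
M=R.from_rotvec(st["ee_rot"]).as_matrix(); ctr=ctr-0.0005*M[:2,2]
t=np.linspace(0,2*np.pi,100);dr([[ctr[0]+.041*np.cos(a),ctr[1]+.041*np.sin(a),z] for a in t],(0,0,255))
a=np.radians(-15.63+30);e=np.array([np.cos(a),np.sin(a)]);n=np.array([-e[1],e[0]])
dr([[*(ctr+e*r+n*w),z] for r,w in[(.041,.0045),(.037,.0045),(.037,-.0045),(.041,-.0045)]],(255,0,0))
dr([[*(AX+[.0004,-.0004]+np.array([np.cos(b),np.sin(b)])*.0425),.14] for b in t],(0,200,0))
cv2.imwrite("pics/w6o.png",o)
```

```text
(no output)
```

View pics/w6o.png

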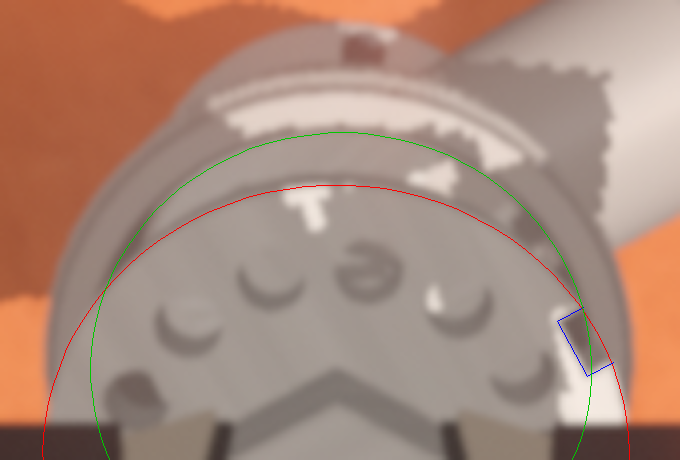

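Emit:
send_rows:
  steps:
    - [0.2, 0.08, 1, 0, 0]
    - [0.2, 0.08, 2, 0, 0]
    - [0.2, 0.08, 2.4, 0, 0]
    - [0.2, 0.08, 2.7, 0, 0]
    - [0.2, 0.08, 2.8, 0, 0]
    - [0.2, 0.08, 2.8, 0, 0]

```text
clock: 17.4
position: [0.4692, -0.0317, 0.1563]
ee_rot: [-1.56, 0.214, -0.215]
force: [-0.7, 0.0, -3.3]
width: 0.301
```

Emit:
send_rows:
  steps:
    - [0.2, 0, 0.1, 0, 0]
    - [0.2, 0, 0.2, 0, 0]
    - [0.2, 0, 0.3, 0, 0]
    - [0.2, 0, 0.4, 0, 0]
    - [0.2, 0, 0.4, 0, 0]

```text
clock: 18.02
position: [0.469, -0.0316, 0.1521]
ee_rot: [-1.56, 0.215, -0.214]
force: [0.2, -0.2, -3.0]
width: 0.304
```

In the bore with no contact. Next past the key, whose top would be met at TCP 0.151.

Emit:
send_rows:
  steps:
    - [0.2, 0, 0.1, 0, 0]
    - [0.2, 0, 0.15, 0, 0]
    - [0.2, 0, 0.2, 0, 0]
    - [0.2, 0, 0.25, 0, 0]
    - [0.2, 0, 0.25, 0, 0]

```text
clock: 18.65
position: [0.4691, -0.0316, 0.1497]
ee_rot: [-1.56, 0.214, -0.214]
force: [0.7, -0.6, -2.6]
width: 0.302
```

Emit:
send_rows:
  steps:
    - [0.2, 0, 0.1, 0, 0]
    - [0.2, 0, 0.2, 0, 0]
    - [0.2, 0, 0.3, 0, 0]
    - [0.2, 0, 0.35, 0, 0]
    - [0.2, 0, 0.35, 0, 0]

```text
clock: 19.27
position: [0.4689, -0.0314, 0.1461]
ee_rot: [-1.56, 0.215, -0.214]
force: [-1.8, 2.1, -2.8]
width: 0.3
```

Emit:
send_rows:
  steps:
    - [0.2, 0, 0.05, 0, 0]
    - [0.2, 0, 0.1, 0, 0]
    - [0.2, 0, 0.1, 0, 0]

```text
clock: 19.65
position: [0.469, -0.0314, 0.1457]
ee_rot: [-1.559, 0.214, -0.214]
force: [-5.1, 3.9, 8.8]
width: 0.304
```

Emit:
send_rows:
  steps:
    - [0.2, 0, -0.03, 0, 0]
    - [0.45, 0, -0.03, 0, 0]
    - [0.55, 0, -0.03, 0, 0]
    - [0.55, 0, -0.03, 0, 0]
    - [0.55, 0, -1.5, 0, 0]
    - [0.6, 0, -4, 0, 0]
    - [0.7, 0, -5, -3, 0]
    - [0.8, 0, -4, -7, 0]
    - [0.8, 0, -3, -8, 0]
    - [0.8, 0, -3, -8, 0]

```text
clock: 20.9
position: [0.4471, -0.1095, 0.1757]
ee_rot: [-1.56, 0.216, -0.216]
force: [1.0, 0.5, 0.2]
width: 0.797
```

Run:
```python
from h import *
st,im=shot("w7");show(st)
crop(im,(230,20,410,190),4,"pics/w7c.png")
d=imaging.get_image("side");crop(d,(280,160,400,260),6,"pics/sd7c.png")
d=imaging.get_image("scene");crop(d,(340,140,460,240),6,"pics/sc7c.png")
```

```text
t 20.9 pos [ 0.4471 -0.1095  0.1757] xang -15.77 ydir [-0. -0. -1.] F [1.  0.5 0.2] w 0.797 q [-0.46  0.25  0.72  2.07 -0.21  0.89  0.1 ]
```

View pics/w7c.png

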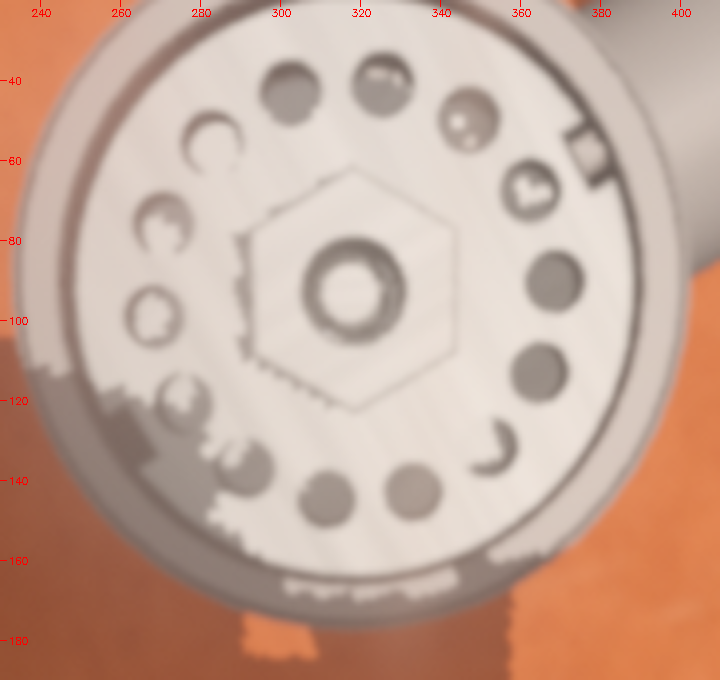

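View pics/sd7c.png

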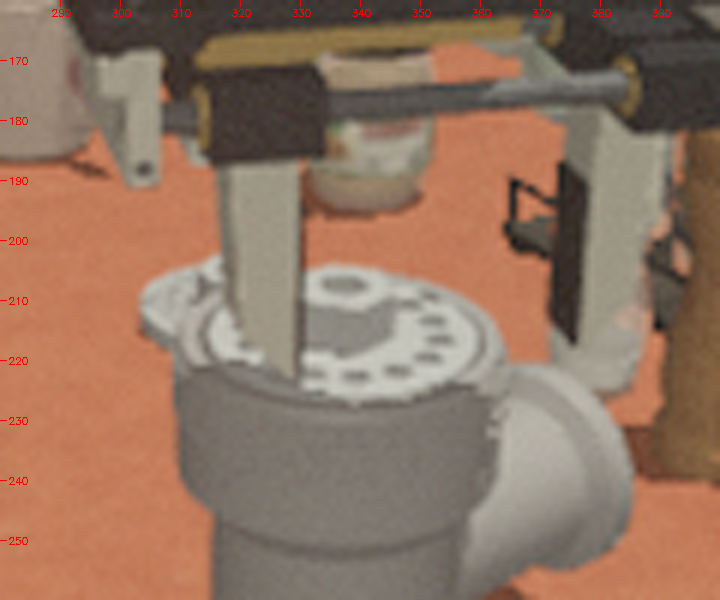

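View pics/sc7c.png

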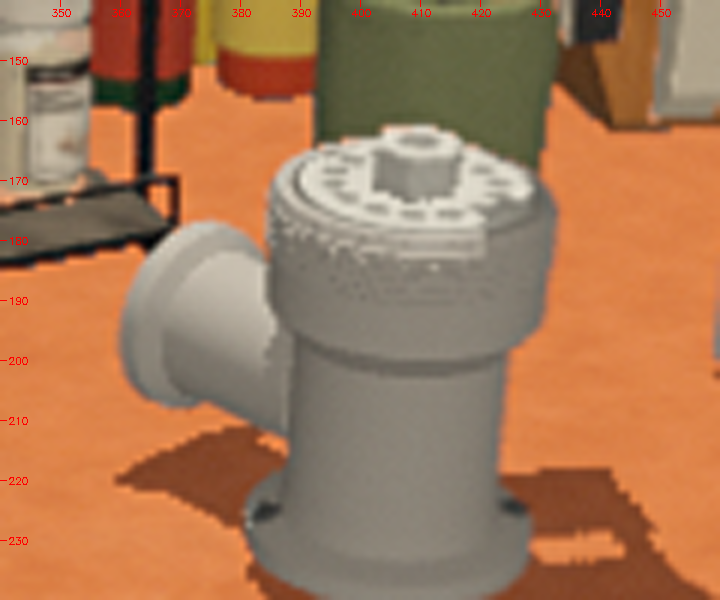

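Run:
```python
from h import *
st,im=load("w7");c=wcam(st)
print(tri([(c,(318,92)),(cam("scene"),(410.2,162.8)),(cam("side"),(337.3,207))]))
for z in(.157,.162): print(z,np.linalg.norm(onz(c,(292.3,92),z)-onz(c,(344,92),z)))
for z in(.141,.146): print(z,"disc",np.linalg.norm(onz(c,(248.5,92),z)-onz(c,(388,92),z)))
```

```text
(array([ 0.46838542, -0.03343662,  0.15818995]), [np.float64(0.0018008187299502914), np.float64(0.0015353103502965704), np.float64(0.0007586807871372491)])
0.157 0.027723952940645107
0.162 0.026938411031677083
0.141 disc 0.08174160349405349
0.146 disc 0.07961804638645971
```

```bash
python3 -c "
from h import *
print(arm.sign_off())"
```

```text
the job is handed in; nothing more can be done
None
```

The grinder head is assembled and the job is handed in, at 21 s of the allowed 72 s. The knife is on the spline, the coarse plate lies over it with a rim notch on the key, and I did not touch the fine plate.

**Knife:** I turned it to the spline's measured angle of about 21.5° and lowered it in small steps. It met nothing until the shoulder, at the predicted height and with about 8 N. After release, the wrist picture gave the hub as 30.1 mm across at the fully-home height, against the true 30 mm. At the off-phase height it would have read 28.3 mm.

**Plate:** It passed the key height without contact and stopped within 0.1 mm of the predicted home height, with about 12 N at the wrist. That is slightly above the 3–10 N given for seating and well under the 40 N damage limit.

**Last checks:**
- The key shows inside the notch, and the disc is level with the rim all round.
- The hub measures 27.7 mm across at the fully-home height (true 28 mm) and the disc 81.7 mm (true 82 mm). Both fit worse at the height of a plate resting on the key.
- Triangulating the hub top from three views gave 0.158 m against an expected 0.157 m, with disagreements between views of up to 1.8 mm. That is within the stated calibration.
- The gripper was open and clear of everything when I handed in.

**Calibration:** The wrist camera's reported mount changed by up to about 1.6 mm after moves. I fixed one value and corrected it from two views of the head, taken about 90° apart.

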